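# Set the wall clock to four o'clock and start it

### The arm

A 6-joint arm with a two-finger parallel gripper is mounted at the origin on the work surface. World frame = base frame: x ahead of the robot, y to its left, z up, the work surface at z = 0. Lengths are in mm, angles in rad, forces in N, time in s.
With the tool pointing down it reaches from about 350 to 775 mm from the base axis. Payload 7.3 kg.
Tool frame: the origin (TCP) lies midway between the tips of the shut fingers; the grasp point (between the pads) lies 19 mm behind it (bot.tcp_to_grasp is the distance from the TCP to the grasp point, in mm); z points along the fingers, y is the line along which they close (so a half turn about z gives the same grasp; the last joint's range is limited). The gripper opens to 92 mm and grips with 3 to 60 N. Pads are 19 mm wide; open, the fingers measure 130 mm over their backs; the gripper's body (75 mm by 190 mm) begins 47 mm behind the grasp point.
Start: joints at [1.06, 0.342, 1.524, -0, 1.275, -0.146], TCP at [187.287, 490.478, 226.741] pointing down, gripper open.
Joint ranges: [-2.53, 2.53], [-0.77, 2.02], [0.04, 2.7], [-1, 4.14], [0.28, 2.66], [-3.11, 3.11]. Speed limits (rad/s): [2.57, 2.57, 3.14, 3.14, 3.14, 3.14].

### API

Orientations are given as [roll, pitch, yaw] about the fixed x, y, z axes, in that order (R = Rz(yaw) Ry(pitch) Rx(roll)).
In Python, from plant import bot, viewer gives the robot as it stands. The module is installed in compiled form; this text tells all that it offers.
- The arm moves only by the shell command python3 -m handwheel 'ROWS'. ROWS is text: rows parted by semicolons, each of 7 numbers parted by spaces: the shift along the tool's x, y, z scaled (see below), then the turn, a rotation vector about the tool's x, y, z scaled (see below), then the opening, from -1 (shut) to 1 (fully open), so that 0 is half open. In form: tx ty tz rx ry rz gripper; .... A call has 1 to 8 rows; each row is the pose to reach, as a shift and turn from the pose commanded when the call began, along the tool's axes at that moment, turning the shorter way round; what a row does not reach only later rows make up. The controller multiplies each number of a shift by 10 cm and each number of a turn by pi rad. A row lasts 1/12 s, in which the tool goes at most 41.7 mm and 7.16 degrees, less where a joint would pass 70% of its speed; a pose out of reach is approached as far as the arm can. A call with a number of a shift or a turn outside -1 to 1 is refused whole. A call with a gripper value outside its range is refused whole. The fingers move at their own pace and stop on an object; the grip force is fixed at half the most. Time passes only in rows, so rows that repeat a pose let the fingers close. It gives the time, the measured TCP pose, the force, the opening and the grip force at its end, in the units of the state.
- bot.get_obs(): the state, without advancing time (a new reading comes with each control period).
- viewer.capture(name): name is "side" or "top"; returns a dict with "frame" (400x640x3 uint8, red, green, blue), "fov_y" (degrees; the focal length in pixels is half the picture's height over the tangent of half this angle, whatever the lens; pixels are square), "cx", "cy" (the principal point, pixels), "T" (4x4, takes a point from camera to world coordinates). Camera axes: x right, y down, z forward; pixel columns grow to the right and rows downward; lengths in mm; the calibration is good to about 2 mm. A picture is of the moment at which its call begins. There is no depth.
- bot.close_job(): hands the job in; it is judged then, once.
Trained networks look in a picture, given as the dict that the camera call returned (one of the last four; its "shot" number tells which), for a name from the list of things; names that differ only in an ending like _2 or _b are one class to them, and where a whole thing is asked for, a point or a joint stands for the part that bears it (a point fixed in the world has none). Each returns a list of dicts, best first, with "score" (0 to 1); they miss things now and then, are a little off and sometimes report something else, mostly with a low value. They report only what shows in the picture. A call takes as long as a camera call.
- viewer.recognise(target, picture): "centre" ([column, row] in pixels, amid what is visible of it).
- viewer.cut_out(target, picture): "pixels" (400x640 bool, what is visible of it) and "centre" ([column, row] in pixels, amid what is visible of it).
The state is a dict: "time": time; "joint_positions": joint angles; "dq": joint speeds; "tau": joint torques, N m; "tool_pos": TCP position; "tcp_rot": TCP orientation; "contact_force": force on the tool from outside, world axes, zero at the start; "moment": the same for the moment, N m; "grip_width": finger opening in mm; "finger_force": force on a finger pad.
Only numpy, scipy, OpenCV 4.12 (cv2) and the standard library are available. Lean on these libraries where they do the work, as an engineer would, in place of code of your own. Each camera call takes 0.05 s, during which the arm holds its last target. There are 200 camera calls.

### The job

The wall clock lying face up on the sideboard, its glass taken off, has stopped at some time after three. With a fingertip, gently push its minute hand round until the clock reads four o'clock (minute hand on the red double mark, the hour hand follows by itself), then press the green start button on the side of the clock all the way down and let it go. Do not lift the clock or shove it along, and leave the other things on the sideboard alone.

Things in the scene. Friction and masses are not known exactly. Their poses are not given: they have to be found in the camera images.
- clock: Loose round wall clock, 1.2 kg, lying on its back: dark case 280 mm across, rim top 34 mm above the sideboard, white dial 21 mm above it, twelve marked by two red bars side by side. No glass. Origin: on the axis of the hands at the case's underside. +x points to twelve (away from the robot, within 30 deg), -y to three, z up. Brass hub 16 mm wide, 47 mm high.
- minute (a joint): Minute hand angle, rad, growing clockwise seen from above. 0 is three o'clock sharp (on twelve), 1.571 quarter past, 3.142 half past, 6.283 four o'clock (on the red mark again). Starts between 0.9 and 3.9. No stops, light friction (0.06 N m), stays where it is left, drives the hour hand at 1/12 of its angle.
- minute_tip (a point): Outer end of the minute hand, on its top, 43 mm above the sideboard. The hand is a black bar 11 mm wide, 5 mm thick (underside 38 mm above the sideboard, so 17 mm free above the dial), reaching 110 mm out from the axis, with a 22 mm tail. The hour hand under it is a 14 mm wide black bar reaching 60 mm out, its top 32 mm above the sideboard.
- start_top (a point): Centre of the top face of the green start button, a round button 28 mm across standing on a black block (50 x 46 mm, 30 mm high) fixed to the outside of the case at three o'clock, 160 mm from the axis of the hands. Top 44 mm above the sideboard; it is pressed straight down.
- start (a joint): Travel of the start button, m: 0 up, 0.006 fully down (about 4.5 N); springs back up when let go.
- driver_mid (a point): Orange-handled screwdriver, 160 mm long, lying loose left of the clock (at its nine o'clock side); its middle.
- tin_mid (a point): Ribbed steel tin with pencils, 74 mm across, 90 mm high (pencils to 160 mm), loose, beyond or beside the clock; its centre.
- candle_mid (a point): Amber glass candle jar with a brass lid, 72 mm across, 90 mm high, loose, beyond or beside the clock; its centre.
- plant_mid (a point): Leafy plant in a green pot 96 mm across, 75 mm high, loose, beyond or beside the clock; point in the pot 40 mm up.
- mug_mid (a point): Blue mug, 80 mm across, 92 mm high, loose, to the robot's left; its centre.
- remote_mid (a point): Black remote control, 170 x 46 x 18 mm, loose, to the robot's right; its centre.
- glasses_case_mid (a point): Blue spectacles case, 160 x 62 x 36 mm, loose, far right; its centre.

How it is judged:
By the outcome, as a careful person would: the job done as asked, in the order asked, and still so for the second after the job is handed in, with the robot touching nothing.
It also fails if it takes over 61 s, if anything falls off the work surface, if the arm or the gripper's body presses on something with over 40 N, if the wrist force passes 120 N, or if a joint passes its speed limit or range.

## Working session

There is one attempt and no reset: what is moved stays moved. The work goes in short steps, Python scripts to look and compute and a shell command to move; the robot and the scene stay as the last step left them, time stands still between calls to the robot, and variables do not carry over. Pictures are saved under pics/ and viewed, at most 10 in all, crops included, and the job is handed in when it is done.

```bash
mkdir -p pics
cat > h.py <<'E'
import numpy as np, cv2
from plant import bot, viewer
def ray(p,uv):
    H,W=p["frame"].shape[:2]; f=H/2/np.tan(np.radians(p["fov_y"])/2)
    d=np.array([(uv[0]-p["cx"])/f,(uv[1]-p["cy"])/f,1.]); T=np.array(p["T"])
    return T[:3,3],T[:3,:3]@d
def at(p,uv,z):
    o,d=ray(p,uv); return o+d*(z-o[2])/d[2]
def proj(p,P):
    H,W=p["frame"].shape[:2]; f=H/2/np.tan(np.radians(p["fov_y"])/2)
    T=np.array(p["T"]); c=T[:3,:3].T@(np.array(P)-T[:3,3]); return np.array([p["cx"]+f*c[0]/c[2],p["cy"]+f*c[1]/c[2]])
def save(p,n): cv2.imwrite("pics/"+n,p["frame"][:,:,::-1])
E
python3 - <<'E'
from h import *
np.set_printoptions(precision=1,suppress=True)
for n in("top","side"):
    p=viewer.capture(n); save(p,n+"0.png"); print(n,p["fov_y"],p["T"])
    for t,z in(("clock",34),("start_top",44),("minute_tip",43),("mug_mid",46),("tin_mid",45),("candle_mid",45),("plant_mid",40),("remote_mid",9),("driver_mid",10)):
        r=viewer.recognise(t,p)
        for q in r[:1]: print(t,q["score"],np.array(q["centre"]),at(p,q["centre"],z))
o=bot.get_obs(); print(o["time"],o["tool_pos"],o["tcp_rot"],o["grip_width"])
E
```

```text
top 47.26600026056981 [[  -0.    -1.     0.2  372.8]
 [  -1.     0.    -0.    -4.3]
 [   0.    -0.2   -1.  1316. ]
 [   0.     0.     0.     1. ]]
clock 0.92 [294.3 210.6] [557.   61.7  34. ]
minute_tip 0.66 [299.4 210.9] [554.8  46.9  43. ]
mug_mid 0.84 [145.1 238.4] [479.9 472.   46. ]
tin_mid 0.86 [322.  133.8] [779. -18.  45.]
candle_mid 0.9 [448.1 171.7] [ 665.7 -378.3   45. ]
plant_mid 0.63 [207.6 145.7] [745.7 310.7  40. ]
remote_mid 0.56 [478.2 270.7] [ 385.1 -460.6    9. ]
driver_mid 0.57 [240.4 256. ] [431.4 214.9  10. ]
side 48.90445651611671 [[    1.     -0.1     0.1   445.8]
 [   -0.1    -0.8     0.6 -1009. ]
 [    0.     -0.6    -0.8  1232.9]
 [    0.      0.      0.      1. ]]
clock 0.89 [317.7 190.1] [564.2  53.7  34. ]
start_top 0.61 [339.7 213.3] [627.7 -70.   44. ]
minute_tip 0.44 [316.2 195.1] [555.4  22.3  43. ]
mug_mid 0.83 [286.5 114.3] [477.  484.3  46. ]
tin_mid 0.83 [378.7 199.2] [774.7 -21.3  45. ]
candle_mid 0.97 [366.5 294.1] [ 664.9 -387.9   45. ]
plant_mid 0.82 [350.9 135.2] [730.  332.8  40. ]
remote_mid 0.87 [273.8 328.5] [ 381.5 -450.6    9. ]
driver_mid 0.65 [274.9 168. ] [413.4 206.1  10. ]
1.0 [187.3 490.5 226.8] [3.1 0.  2.8] 91.98294265814387
```

Run:
```python
import cv2
a=cv2.imread("pics/top0.png")[110:290,190:390]; b=cv2.imread("pics/side0.png")[120:290,210:430]
cv2.imwrite("pics/a.png",cv2.resize(a,None,fx=3.3,fy=3.3,interpolation=3)); cv2.imwrite("pics/b.png",cv2.resize(b,None,fx=3.3,fy=3.3,interpolation=3))
```

```text
(no output)
```

View pics/a.png

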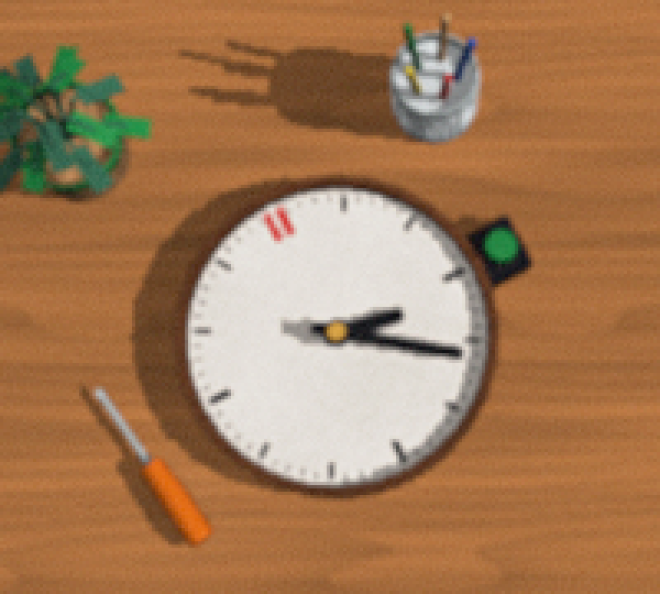

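View pics/b.png

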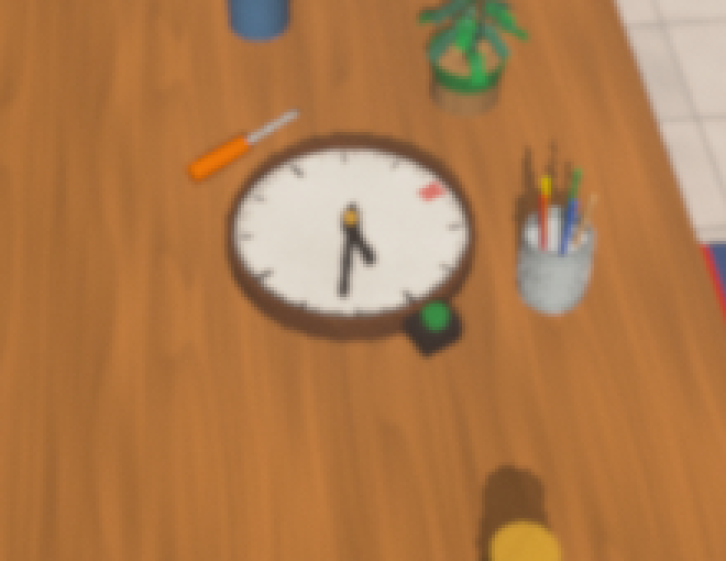

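The top crop shows the hub at (336,331), the red mark at (279,223), the minute tip at (461,352) and the button at (501,243). The side crop has the same four at (350,216), (432,190), (344,293) and (436,316). The hand reads about quarter past to 23 past. Next I'll refine these with colour centroids.

```bash
cat >> h.py <<'E'
def blob(p,kind,box):
    f=p["frame"].astype(float); r,g,b=f[...,0],f[...,1],f[...,2]
    m={"red":np.minimum(r-g,r-b)-70,"green":np.minimum(g-r,g-b)-25,"brass":np.minimum(r-b-70,g-r*.6)}[kind].clip(0)
    w=np.zeros_like(m); x0,y0,x1,y1=map(int,box); w[y0:y1,x0:x1]=m[y0:y1,x0:x1]
    ys,xs=np.indices(w.shape); s=w.sum(); return np.array([(w*xs).sum()/s,(w*ys).sum()/s])
E
python3 - <<'E'
from h import *
np.set_printoptions(precision=2,suppress=True)
O={"top":(190,110),"side":(210,120)}
G={"top":dict(hub=(336,331),red=(279,223),tip=(461,352),btn=(501,243)),"side":dict(hub=(350,216),red=(432,190),tip=(344,293),btn=(436,316))}
for n in("top","side"):
    p=viewer.capture(n); q={}
    for k,kind,z in(("hub","brass",47),("red","red",21),("btn","green",44)):
        c=np.array(G[n][k])/3.3+O[n]; h=9 if k!="hub" else 5
        q[k]=at(p,blob(p,kind,(c[0]-h,c[1]-h,c[0]+h+1,c[1]+h+1)),z)
    q["tip"]=at(p,np.array(G[n]["tip"])/3.3+O[n],43)
    for k in q:
        d=q[k]-q["hub"]; print(n,k,q[k],np.hypot(*d[:2]),np.degrees(np.arctan2(d[1],d[0])))
E
```

```text
top hub [556.98  68.81  47.  ] 0.0 0.0
top red [655.74 120.26  21.  ] 111.35879604542369 27.51786409277407
top btn [631.45 -72.41  44.  ] 159.65223383546046 -62.196532324986165
top tip [538.02 -38.11  43.  ] 108.58448347431852 -100.0546565958152
side hub [558.29  65.24  47.  ] 0.0 0.0
side red [657.47 119.63  21.  ] 113.11909538106745 28.74012208986203
side btn [632.78 -79.38  44.  ] 162.6767980159508 -62.74829976463243
side tip [542.05 -40.07  43.  ] 106.55792378622068 -98.76811214648966
```

Run:
```python
from h import *
o=bot.get_obs(); print(o["time"],np.round(o["tool_pos"],2),np.round(o["tcp_rot"],4), np.pi-o["tcp_rot"][2])
```

```text
1.1 [187.31 490.48 226.74] [3.1415 0.     2.7768] 0.36478397161998455
```

```bash
python3 -m handwheel '-.3 -.2 0 0 0 -.0387 -1;-.6 -.42 0 0 0 -.0774 -1;-.88 -.63 0 0 0 -.1161 -1;-.88 -.63 0 0 0 -.1161 -1'
```

```text
time: 1.43
tool_pos: [248.9, 396.7, 226.7]
tcp_rot: [-3.14, 0.001, -3.137]
contact_force: [0.8, 0.7, 1.2]
grip_width: 69.8
finger_force: 0.0
```

```bash
M='x'; python3 -m handwheel '-.22 -.28 0 0 0 0 -1;-.44 -.56 0 0 0 0 -1;-.65 -.84 0 0 0 0 -1' && python3 -m handwheel '-.22 -.28 0 0 0 0 -1;-.44 -.56 0 0 0 0 -1;-.65 -.84 0 0 0 0 -1' && python3 -m handwheel '-.22 -.28 0 0 0 0 -1;-.44 -.56 0 0 0 0 -1;-.65 -.84 0 0 0 0 -1' && python3 -m handwheel '-.22 -.28 0 0 0 0 -1;-.44 -.56 0 0 0 0 -1;-.65 -.84 0 0 0 0 -1' && python3 -m handwheel '-.22 -.28 0.2 0 0 0 -1;-.44 -.56 .5 0 0 0 -1;-.65 -.84 .8 0 0 0 -1;-.65 -.84 1 0 0 0 -1;-.65 -.84 1 0 0 0 -1'
python3 - <<'E'
from h import *
p=viewer.capture("side"); cv2.imwrite("pics/c.png",cv2.resize(p["frame"][80:290,210:430,::-1],None,fx=2.8,fy=2.8,interpolation=3))
o=bot.get_obs(); print(np.round(o["tool_pos"],2),np.round(o["tcp_rot"],4),o["grip_width"])
E
```

```text
time: 1.68
tool_pos: [312.6, 315.5, 226.9]
tcp_rot: [3.141, 0.001, -3.141]
contact_force: [-0.2, -0.1, 0.5]
grip_width: 49.9
finger_force: 0.0
time: 1.93
tool_pos: [377.9, 231.0, 227.0]
tcp_rot: [3.141, 0.001, 3.141]
contact_force: [0.1, -0.1, 0.5]
grip_width: 29.8
finger_force: 0.0
time: 2.18
tool_pos: [443.1, 146.9, 226.9]
tcp_rot: [3.141, 0.001, 3.141]
contact_force: [0.8, 1.6, 1.0]
grip_width: 9.8
finger_force: 0.0
time: 2.43
tool_pos: [508.1, 62.8, 226.8]
tcp_rot: [3.141, 0.001, 3.141]
contact_force: [0.8, 0.2, -0.9]
grip_width: 0.7
finger_force: 0.0
time: 2.85
tool_pos: [570.2, -21.3, 121.2]
tcp_rot: [3.14, -0.009, 3.138]
contact_force: [-0.7, 0.7, -0.2]
grip_width: 0.4
finger_force: 0.0
[570.56 -20.11 123.96] [ 3.1402 -0.0062  3.1392] 0.3548280611044251
```

View pics/c.png

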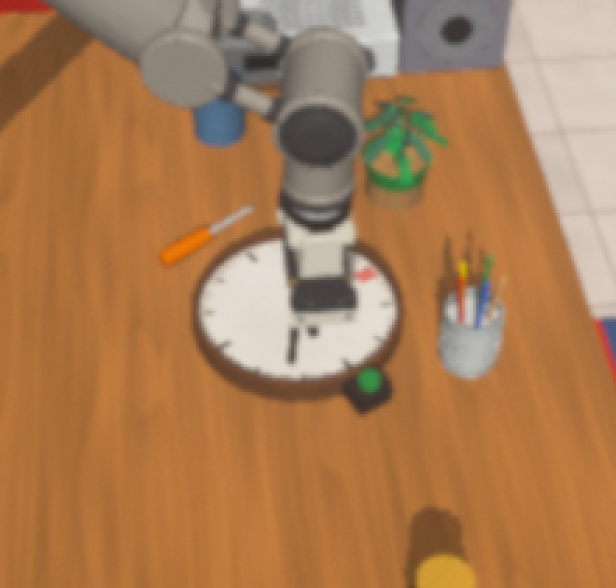

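The side view shows the gripper over the dial, hiding the hub. The minute tip is at (292,360), still untouched, and the finger position is to the right of it as planned. Now I'll lower it.

```bash
python3 -m handwheel '-.02 0 .3 0 0 0 -1;-.02 0 .6 0 0 0 -1;-.02 0 .8 0 0 0 -1;-.02 0 .9 0 0 0 -1;-.02 0 .96 0 0 0 -1;-.02 0 .96 0 0 0 -1;-.02 0 .96 0 0 0 -1'
python3 - <<'E'
from h import *
o=bot.get_obs(); print(np.round(o["tool_pos"],2))
c=np.array([557.6,67]);c0=np.array([575,-20.]);r=88
for i,a0 in enumerate(range(-80,-306,-56)):
    base=c+r*np.array([np.cos(np.radians(a0)),np.sin(np.radians(a0))])
    if i==0: base=c0
    print(a0,';'.join("%.2f %.2f"%(-(q[0])/100,q[1]/100) for k in range(1,9) for q in [c+r*np.array([np.cos(np.radians(a0-7*k)),np.sin(np.radians(a0-7*k))])-base]))
E
```

```text
time: 3.48
tool_pos: [575.0, -19.5, 32.3]
tcp_rot: [-3.141, 0.002, -3.141]
contact_force: [0.0, 0.5, -0.0]
grip_width: 0.6
finger_force: 0.0
[574.99 -19.48  32.34]
-80 0.13 -0.01;0.24 -0.01;0.34 0.01;0.45 0.03;0.55 0.07;0.64 0.12;0.73 0.19;0.81 0.26
-136 0.07 0.08;0.13 0.17;0.18 0.27;0.21 0.37;0.24 0.47;0.25 0.58;0.24 0.69;0.23 0.79
-192 -0.03 0.10;-0.07 0.20;-0.12 0.30;-0.19 0.38;-0.26 0.46;-0.34 0.53;-0.43 0.59;-0.53 0.63
-248 -0.10 0.03;-0.21 0.06;-0.31 0.06;-0.42 0.06;-0.53 0.04;-0.63 0.01;-0.73 -0.03;-0.82 -0.09
-304 -0.09 -0.07;-0.16 -0.14;-0.23 -0.22;-0.28 -0.32;-0.33 -0.41;-0.36 -0.52;-0.38 -0.62;-0.39 -0.73
```

```bash
python3 -m handwheel '.06 -.01 0 0 0 0 -1;.13 -.01 0 0 0 0 -1;.18 -.01 0 0 0 0 -1;.24 -.01 0 0 0 0 -1;.29 0 0 0 0 0 -1;.34 .01 0 0 0 0 -1;.40 .02 0 0 0 0 -1;.45 .03 0 0 0 0 -1'
python3 - <<'E'
from h import *
p=viewer.capture("top"); cv2.imwrite("pics/d.png",cv2.resize(p["frame"][120:280,210:390,::-1],None,fx=3.3,fy=3.3,interpolation=3))
E
```

```text
time: 4.15
tool_pos: [528.4, -16.7, 30.8]
tcp_rot: [3.142, 0.0, 3.142]
contact_force: [0.6, 0.3, 0.3]
grip_width: 0.6
finger_force: 0.5
```

View pics/d.png

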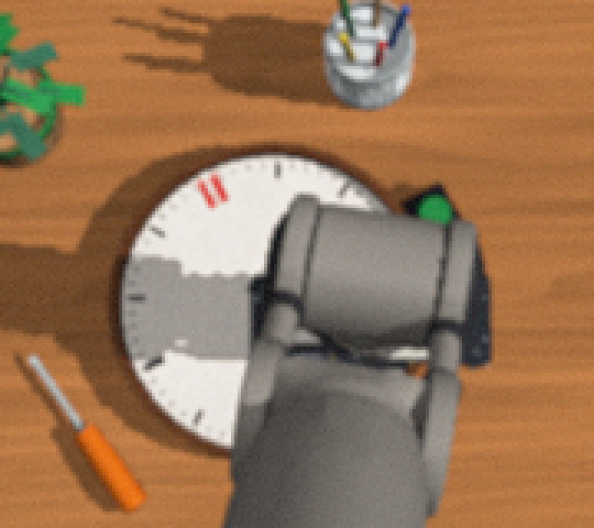

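The top view shows the arm hiding the hands. The red mark at (213,191) hasn't moved, so the clock has stayed put. The fingers feel a light contact, so I'll carry on round.

```bash
python3 -m handwheel '.05 .02 0 0 0 0 -1;.10 .04 0 0 0 0 -1;.15 .065 0 0 0 0 -1;.19 .09 0 0 0 0 -1;.24 .12 0 0 0 0 -1;.28 .16 0 0 0 0 -1;.32 .19 0 0 0 0 -1;.36 .23 0 0 0 0 -1' && python3 -m handwheel '0.07 0.08 0 0 0 0 -1;0.13 0.17 0 0 0 0 -1;0.18 0.27 0 0 0 0 -1;0.21 0.37 0 0 0 0 -1;0.24 0.47 0 0 0 0 -1;0.25 0.58 0 0 0 0 -1;0.24 0.69 0 0 0 0 -1;0.23 0.79 0 0 0 0 -1' && python3 -m handwheel '-0.03 0.10 0 0 0 0 -1;-0.07 0.20 0 0 0 0 -1;-0.12 0.30 0 0 0 0 -1;-0.19 0.38 0 0 0 0 -1;-0.26 0.46 0 0 0 0 -1;-0.34 0.53 0 0 0 0 -1;-0.43 0.59 0 0 0 0 -1;-0.53 0.63 0 0 0 0 -1'
python3 - <<'E'
from h import *
p=viewer.capture("side"); cv2.imwrite("pics/e.png",cv2.resize(p["frame"][120:270,230:430,::-1],None,fx=3.3,fy=3.3,interpolation=3))
E
```

```text
time: 4.87
tool_pos: [492.6, 6.5, 30.7]
tcp_rot: [3.142, 0.0, 3.142]
contact_force: [2.0, -0.6, -0.4]
grip_width: 0.8
finger_force: 0.5
time: 5.53
tool_pos: [470.1, 86.6, 30.8]
tcp_rot: [3.142, 0.0, -3.141]
contact_force: [0.4, -1.4, 0.2]
grip_width: 0.7
finger_force: 0.6
time: 6.2
tool_pos: [523.5, 149.1, 30.5]
tcp_rot: [3.141, -0.001, -3.141]
contact_force: [-0.5, -1.2, 0.3]
grip_width: 0.4
finger_force: 0.4
```

View pics/e.png

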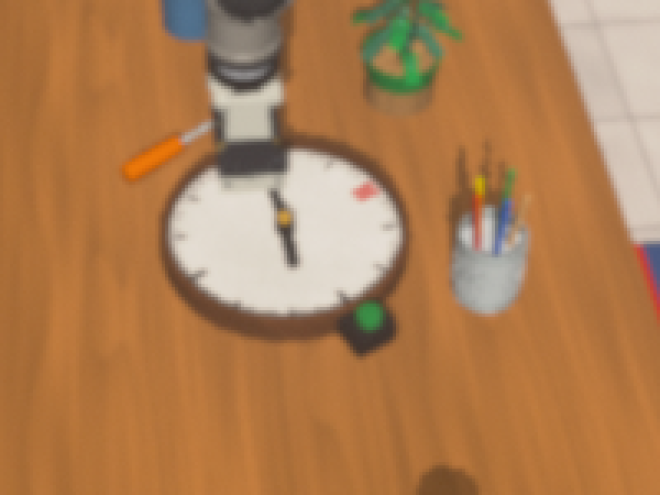

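The side view shows the finger behind the hand. The hand now points from the hub (284,217) up to (273,190) and leads the gripper, and the clock hasn't moved. Continuing, stopping short of twelve.

```bash
python3 -m handwheel '-0.05 0.015 0 0 0 0 -1;-0.10 0.03 0 0 0 0 -1;-0.15 0.045 0 0 0 0 -1;-0.21 0.06 0 0 0 0 -1;-0.26 0.06 0 0 0 0 -1;-0.31 0.06 0 0 0 0 -1;-0.37 0.06 0 0 0 0 -1;-0.42 0.06 0 0 0 0 -1' && python3 -m handwheel '-.05 -.01 0 0 0 0 -1;-.11 -.02 0 0 0 0 -1;-.16 -.035 0 0 0 0 -1;-.21 -.05 0 0 0 0 -1;-.26 -.07 0 0 0 0 -1;-.31 -.09 0 0 0 0 -1;-.31 -.09 0 0 0 0 -1'
python3 - <<'E'
from h import *
for n,b in(("side",(230,120,430,270)),):
    p=viewer.capture(n); cv2.imwrite("pics/f.png",cv2.resize(p["frame"][b[1]:b[3],b[0]:b[2],::-1],None,fx=3.8,fy=3.8,interpolation=3))
E
```

```text
time: 6.92
tool_pos: [565.6, 154.1, 30.8]
tcp_rot: [3.142, 0.0, 3.141]
contact_force: [-1.4, 0.6, 0.2]
grip_width: 0.4
finger_force: 0.5
time: 7.5
tool_pos: [597.3, 144.8, 30.9]
tcp_rot: [3.141, 0.001, 3.141]
contact_force: [0.4, -0.2, -0.4]
grip_width: 0.4
finger_force: 0.1
```

View pics/f.png

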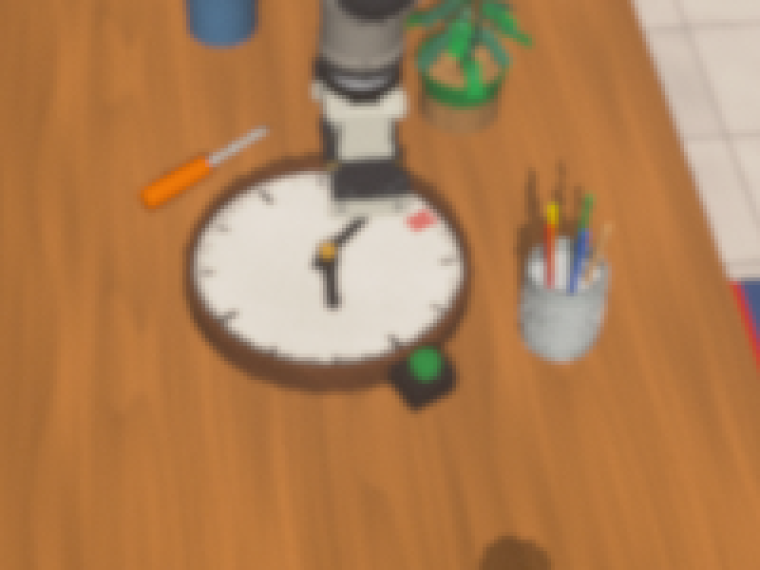

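The side view has the hub at (327,250), the hand pointing to (365,218) and the red mark at (422,220), so about 15–20° is left. I'll push a little further, then back off and measure.

```bash
python3 -m handwheel '-.05 -.03 0 0 0 0 -1;-.1 -.06 0 0 0 0 -1;-.15 -.095 0 0 0 0 -1;-.15 -.095 0 0 0 0 -1;-.10 .0 0 0 0 0 -1;0.0 .1 0 0 0 0 -1;0 .1 -.3 0 0 0 -1;0 .1 -.6 0 0 0 -1' && python3 -m handwheel '.3 .3 -.1 0 0 0 -1;.6 .6 -.1 0 0 0 -1;.9 .9 -.1 0 0 0 -1;.9 .9 -.1 0 0 0 -1'
cat > m.py <<'E'
from h import *
import sys
from scipy.optimize import minimize
np.set_printoptions(precision=2,suppress=True)
def cost(img,p,hub,az):  # mean darkness along the hand's mid-line at height 43, r 68..106
    rs=np.linspace(66,106,25); u=np.array([np.cos(az),np.sin(az)])
    q=np.array([proj(p,[*(hub[:2]+r*u),43]) for r in rs]).astype(np.float32)
    return cv2.remap(img,q[:,:1],q[:,1:],cv2.INTER_CUBIC).mean()
for n in("top","side"):
    p=viewer.capture(n); 
    hp=proj(p,[557.6,67,47]);hub=at(p,blob(p,"brass",(hp[0]-5,hp[1]-5,hp[0]+6,hp[1]+6)),47)
    out=[]
    rp=proj(p,[656.5,120,21]); red=at(p,blob(p,"red",(rp[0]-9,rp[1]-9,rp[0]+10,rp[1]+10)),21)
    bp=proj(p,[632,-75.5,44]); btn=at(p,blob(p,"green",(bp[0]-9,bp[1]-9,bp[0]+10,bp[1]+10)),44)
    img=p["frame"].max(2).astype(np.float32)
    az=np.radians(np.arange(0,75,.25)); c=np.array([cost(img,p,hub,a) for a in az]); w=(c.min()+35-c).clip(0)
    i=c.argmin(); s=slice(max(0,i-28),i+29); azh=np.degrees((w[s]*az[s]).sum()/w[s].sum())
    f=lambda d:np.degrees(np.arctan2(d[1],d[0]))
    print(n,"hub",hub,"hand az",azh,c.min(),"red az",f(red-hub),"12 by button",f(btn-hub)+90,"btn",btn)
    save(p,sys.argv[1]+n+".png")
E
python3 m.py g
python3 - <<'E'
import cv2
a=cv2.imread("pics/gtop.png")[140:270,230:370]; cv2.imwrite("pics/g.png",cv2.resize(a,None,fx=4.5,fy=4.5,interpolation=3))
E
```

```text
time: 8.22
tool_pos: [592.8, 156.8, 89.4]
tcp_rot: [-3.141, -0.006, -3.14]
contact_force: [1.1, -0.4, 1.0]
grip_width: 0.2
finger_force: 0.0
time: 8.55
tool_pos: [499.6, 250.0, 100.9]
tcp_rot: [3.14, -0.004, -3.137]
contact_force: [-0.4, 1.0, -0.9]
grip_width: 0.5
finger_force: 0.0
top hub [557.03  68.96  47.  ] hand az 35.31217704642236 27.385614 red az 27.260363123750036 12 by button 27.789776211496203 btn [631.49 -72.33  44.  ]
side hub [558.02  65.12  47.  ] hand az 35.73872929312312 90.31228 red az 28.74684687847114 12 by button 27.372288370924927 btn [632.82 -79.36  44.  ]
```

View pics/g.png

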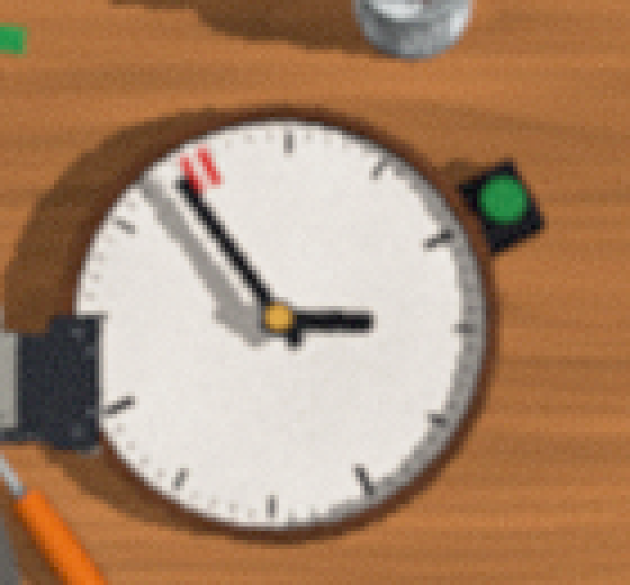

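The top view has the hub at (278,318), the hand tip at (187,183), and the twelve centre at about (202,171). The hand is about 8° short and the clock is unmoved. Both cameras agree: hand at 35.5°, twelve at 27.6°.

Run:
```python
from h import *
o=bot.get_obs(); print(o["time"],np.round(o["tool_pos"],2),np.round(o["tcp_rot"],4))
```

```text
8.65 [503.83 247.31 101.03] [ 3.1415e+00 -2.0000e-04 -3.1373e+00]
```

```bash
python3 -m handwheel '-.3 -.3 .1 0 0 0 -1;-.6 -.6 .1 0 0 0 -1;-.9 -.85 .1 0 0 0 -1;-.9 -.85 .1 0 0 0 -1;-.9 -.85 .4 0 0 0 -1;-.9 -.85 .7 0 0 0 -1;-.9 -.85 .7 0 0 0 -1;-.9 -.85 .7 0 0 0 -1'
python3 - <<'E'
from h import *
for i in range(4): p=viewer.capture("top")
o=bot.get_obs(); print(o["time"],np.round(o["tool_pos"],2),np.round(o["tcp_rot"],4))
E
```

```text
time: 9.32
tool_pos: [595.1, 159.4, 29.4]
tcp_rot: [-3.141, -0.004, 3.141]
contact_force: [0.2, -0.4, 0.5]
grip_width: 0.3
finger_force: 0.0
9.5167 [597.32 160.46  32.78] [ 3.1411  0.0035 -3.1415]
```

```bash
python3 -m handwheel '-.05 -.08 0 0 0 0 -1;-.1 -.15 0 0 0 0 -1;-.14 -.21 0 0 0 0 -1;-.17 -.26 0 0 0 0 -1;-.20 -.305 0 0 0 0 -1;-.20 -.305 0 0 0 0 -1;-.20 -.305 0 0 0 0 -1' && python3 -m handwheel '.1 .1 0 0 0 0 -1;.2 .3 0 0 0 0 -1;.2 .3 -.3 0 0 0 -1;.2 .3 -.7 0 0 0 -1;.5 .6 -.7 0 0 0 -1;.8 .9 -.7 0 0 0 -1;1 1 -.7 0 0 0 -1;1 1 -.7 0 0 0 -1'; python3 m.py i; python3 -c "
from h import *
print(bot.get_obs()['tool_pos'])"
```

```text
time: 10.1
tool_pos: [616.1, 129.2, 30.7]
tcp_rot: [3.142, -0.0, 3.141]
contact_force: [-0.7, 0.9, -0.9]
grip_width: 0.2
finger_force: 0.0
time: 10.77
tool_pos: [510.3, 233.0, 100.6]
tcp_rot: [3.142, -0.004, -3.137]
contact_force: [-0.4, 0.3, 0.2]
grip_width: 0.6
finger_force: 0.0
top hub [556.99  69.    47.  ] hand az 29.780699252879536 25.998274 red az 25.764355166620632 12 by button 27.792608160864944 btn [631.53 -72.43  44.  ]
side hub [557.98  65.08  47.  ] hand az 30.274543385891462 89.8766 red az 29.37764240130488 12 by button 27.370067964066557 btn [632.79 -79.42  44.  ]
[514.52727227 230.95775709 100.92095976]
```

```bash
python3 -m handwheel '-.3 -.3 0 0 0 0 -1;-.6 -.6 0 0 0 0 -1;-.8 -.7 0 0 0 0 -1;-.8 -.7 .3 0 0 0 -1;-.8 -.7 .6 0 0 0 -1;-.8 -.7 .7 0 0 0 -1;-.8 -.7 .7 0 0 0 -1;-.8 -.7 .7 0 0 0 -1' && python3 -m handwheel '-.05 -.08 0 0 0 0 -1;-.1 -.15 0 0 0 0 -1;-.14 -.21 0 0 0 0 -1;-.17 -.26 0 0 0 0 -1;-.19 -.3 0 0 0 0 -1;-.216 -.329 0 0 0 0 -1;-.216 -.329 0 0 0 0 -1;-.216 -.329 0 0 0 0 -1' && python3 -m handwheel '.1 .1 0 0 0 0 -1;.2 .3 0 0 0 0 -1;.2 .3 -.3 0 0 0 -1;.2 .3 -.7 0 0 0 -1;.5 .6 -.7 0 0 0 -1;.8 .9 -.7 0 0 0 -1;1 1 -.7 0 0 0 -1;1 1 -.7 0 0 0 -1'; python3 m.py j; python3 -c "
from h import *
print(bot.get_obs()['tool_pos'])
a=cv2.imread('pics/jtop.png')[140:270,230:370]; cv2.imwrite('pics/j.png',cv2.resize(a,None,fx=4.5,fy=4.5,interpolation=3))"
```

```text
time: 11.53
tool_pos: [596.2, 159.6, 30.8]
tcp_rot: [-3.141, -0.001, 3.141]
contact_force: [0.7, -0.1, 0.6]
grip_width: 0.6
finger_force: 0.0
time: 12.2
tool_pos: [617.7, 126.7, 30.7]
tcp_rot: [3.141, 0.0, 3.141]
contact_force: [-0.6, -0.4, 0.4]
grip_width: 0.5
finger_force: 0.0
time: 12.87
tool_pos: [512.1, 230.1, 100.7]
tcp_rot: [3.141, -0.004, -3.137]
contact_force: [0.1, 0.4, -0.1]
grip_width: 0.6
finger_force: 0.0
top hub [557.03  69.03  47.  ] hand az 27.889603898245 29.233406 red az 27.417363323472816 12 by button 27.76448329600028 btn [631.48 -72.4   44.  ]
side hub [558.05  65.06  47.  ] hand az 28.525505088019017 87.52369 red az 28.7156500744826 12 by button 27.365934217992276 btn [632.82 -79.39  44.  ]
[516.31431019 228.13628362 101.05327256]
```

View pics/j.png

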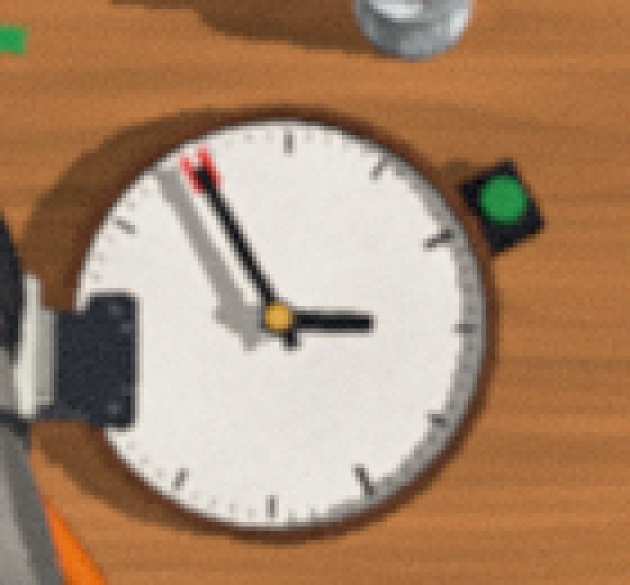

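The hand now lies between the two red bars at (202,172) and the clock is unmoved. The mean of both cameras is 28.2° against a target of about 27.7°, so it reads four o'clock. Now the button, at about (632,-76).

```bash
python3 -m handwheel '-.1 -.25 -.1 0 0 0 -1;-.2 -.5 -.2 0 0 0 -1;-.29 -.76 -.2 0 0 0 -1' && python3 -m handwheel '-.1 -.25 0 0 0 0 -1;-.2 -.5 0 0 0 0 -1;-.29 -.76 0 0 0 0 -1' && python3 -m handwheel '-.1 -.25 0 0 0 0 -1;-.2 -.5 0 0 0 0 -1;-.29 -.76 0 0 0 0 -1' &&  python3 -m handwheel '-.1 -.25 0 0 0 0 -1;-.2 -.5 0 0 0 0 -1;-.29 -.76 0 0 0 0 -1;-.29 -.76 .2 0 0 0 -1;-.29 -.76 .5 0 0 0 -1;-.29 -.76 .5 0 0 0 -1;-.29 -.76 .5 0 0 0 -1'; python3 -c "
from h import *
for i in range(4): p=viewer.capture('side')
o=bot.get_obs(); print(o['tool_pos'],o['tcp_rot'],o['contact_force'])"
```

```text
time: 13.22
tool_pos: [548.6, 150.1, 122.5]
tcp_rot: [3.141, 0.004, -3.141]
contact_force: [0.5, -0.3, -0.2]
grip_width: 0.2
finger_force: 0.0
time: 13.47
tool_pos: [576.6, 73.0, 120.7]
tcp_rot: [-3.142, 0.001, 3.141]
contact_force: [0.1, 0.9, -0.1]
grip_width: 0.3
finger_force: 0.0
time: 13.72
tool_pos: [605.5, -3.3, 120.5]
tcp_rot: [-3.142, 0.0, 3.14]
contact_force: [0.9, 0.3, 0.0]
grip_width: 0.7
finger_force: 0.0
time: 14.3
tool_pos: [632.5, -77.6, 69.1]
tcp_rot: [3.141, -0.004, 3.141]
contact_force: [0.5, -0.2, -0.2]
grip_width: 0.4
finger_force: 0.0
[634.68765968 -77.20946137  72.57787872] [-3.14090738e+00  2.99180345e-03 -3.14124791e+00] [ 0.81203568 -0.44291085 -0.30071045]
```

```bash
python3 -m handwheel '.02 .01 .12 0 0 0 -1;.02 .01 .22 0 0 0 -1;.02 .01 .25 0 0 0 -1;.02 .01 .28 0 0 0 -1;.02 .01 .31 0 0 0 -1;.02 .01 .33 0 0 0 -1;.02 .01 .33 0 0 0 -1'; python3 -c "
from h import *
o=bot.get_obs(); print(o['tool_pos'],o['contact_force'])"
```

```text
time: 15.08
tool_pos: [631.6, -76.0, 38.8]
tcp_rot: [3.141, 0.0, -3.142]
contact_force: [-3.2, 1.4, 5.2]
grip_width: 1.0
finger_force: 2.6
[631.61801595 -76.01976732  38.78224774] [-3.16600325  1.43052607  5.17314056]
```

```bash
python3 -m handwheel '0 0 .01 0 0 0 -1;0 0 .015 0 0 0 -1;0 0 .015 0 0 0 -1;0 0 .015 0 0 0 -1'
```

```text
time: 15.42
tool_pos: [631.7, -76.0, 38.5]
tcp_rot: [-3.142, 0.001, -3.141]
contact_force: [-5.9, 2.3, 14.3]
grip_width: 0.5
finger_force: 7.2
```

The force jumped to 14 N for 0.3 mm of travel, so the button is at its stop. Releasing.

```bash
python3 -m handwheel '0 0 -.02 0 0 0 -1;0 0 -.06 0 0 0 -1;0 0 -.12 0 0 0 -1;0 0 -.3 0 0 0 -1;0 0 -.6 0 0 0 -1;0 0 -1 0 0 0 -1' && python3 -m handwheel '.3 -.3 0 0 0 0 -1;.6 -.6 0 0 0 0 -1;.9 -.9 0 0 0 0 -1;.9 -.9 0 0 0 0 -1;.9 -.9 0 0 0 0 -1'; python3 m.py k; python3 -c "
import cv2
a=cv2.imread('pics/ktop.png')[130:270,230:390]; cv2.imwrite('pics/k.png',cv2.resize(a,None,fx=4,fy=4,interpolation=3))"
```

```text
time: 15.92
tool_pos: [630.1, -76.0, 134.6]
tcp_rot: [3.14, -0.005, 3.141]
contact_force: [1.4, -0.1, 0.2]
grip_width: 0.8
finger_force: 0.0
time: 16.33
tool_pos: [540.7, -168.1, 136.9]
tcp_rot: [-3.141, 0.001, 3.138]
contact_force: [-0.5, 0.8, -0.3]
grip_width: 0.1
finger_force: 0.0
top hub [557.03  69.06  47.  ] hand az 27.904126529108243 28.439768 red az 27.35802819097336 12 by button 27.72735952533364 btn [631.39 -72.41  44.  ]
side hub [nan nan nan] hand az 3.5 0.0 red az nan 12 by button nan btn [632.76 -79.4   44.  ]h.py:17: RuntimeWarning: invalid value encountered in scalar divide
  ys,xs=np.indices(w.shape); s=w.sum(); return np.array([(w*xs).sum()/s,(w*ys).sum()/s])
```

View pics/k.png

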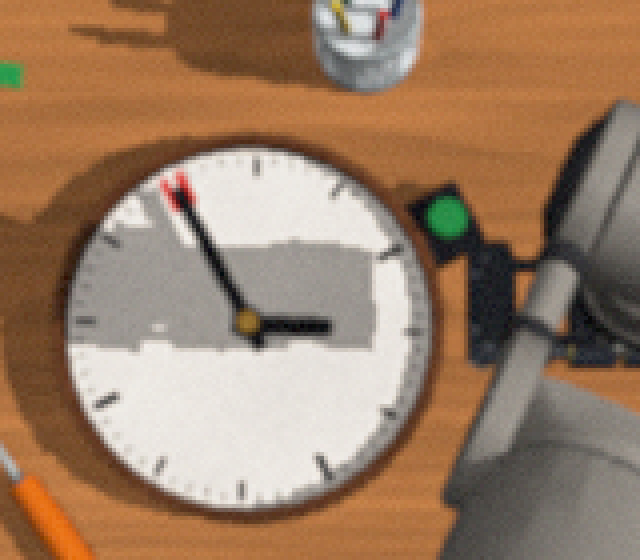

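The hand sits on the red mark at (180,192), the button at (448,217) is back up, the clock hasn't moved, and the arm is clear of everything.

```bash
python3 -c "
from h import *
print(bot.close_job())"
```

```text
the job is handed in; nothing more can be done
None
```

The minute hand is on the red double mark (within about half a degree by my camera measurements), so the clock reads four. The start button was then pressed to its stop and released, the clock did not move, and the job was handed in at about 16 s.

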